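Make up a soldering kit and an inspection kit

TASK

Make up the two bench kits from the loose stock: the solder reel and the flux tube go into the soldering kit tray, and the jar of finger cots, the inspection stamp and the marker go into the inspection kit tray, each thing down on the floor of the well shaped for it (reel, jar and stamp upright, tube and marker lying along their slots). Set things down rather than drop them, and leave the roll of tape and the side cutters where they lie: they belong to neither kit.

Things in the scene. Friction and masses are not known exactly. Their poses are not given: they have to be found in the camera images.
- solder_tray: Fixed grey kit tray, 146 x 176 mm in x, y; origin under its centre; deck 14, rim 16.5 mm high. Wells 10 deep, black floor 4 up. Soldering kit, two wells: round, 72 mm diameter, centre x 0, y -35 mm (reel); slot, centre x 0, y +43 mm, 102 mm along tray x, 32 mm wide (flux tube), its middle widened to 66 mm over 50 mm of its length, equally deep, for the fingertips.
- inspect_tray: Fixed grey kit tray, 182 x 198 mm in x, y; origin under its centre; deck 14, rim 16.5 mm high. Wells 10 deep, black floor 4 up. Inspection kit, three wells: round, 84 mm diameter, centre x 30, y -41 mm (jar); oblong, 37 x 50 mm (x, y), centre x 30, y 50 (stamp); slot, centre x -51, y 0, 152 mm along tray y, 29 wide (marker), middle 50 mm widened to 62, equally deep, for fingertips.
- solder_reel: Loose, on the flat grey mat (8 mm thick) with the other stock. Half-used reel of solder wire standing on its flange: 56 mm diameter (both flanges, solid to grip anywhere on the side), 42 mm high, blue flanges with silvery wire between, about 0.4 kg. Origin at the centre of its underside, z up.
- flux_tube: Loose. White plastic dropper tube, lying: 86 mm long along its y, 16 mm wide and 16 mm high, does not roll. Origin at the centre of its underside.
- cot_jar: Loose. Round white jar of finger cots with a blue lid, standing: 60 mm high; lid 68 mm diameter from 46 mm up to the top, body 64 mm below it; the lid stays on. About 0.12 kg. Origin at the centre of its underside.
- qc_stamp: Loose. Inspection stamp standing on its rubber: black foot 21 mm (its x) by 34 mm (its y), 14 mm high, and above it a brown wooden knob about 20 mm across up to 52 mm. May stand either way round in its well. Origin at the centre of its underside.
- marker: Loose. Marker pen lying, white barrel and black cap: 136 mm long along its y, 13 mm wide and high, does not roll. Origin at the centre of its underside.
- tape_roll: Loose, not to be used. Roll of amber tape lying flat among the stock, 65 mm diameter, 14 mm high. Origin at the centre of its underside.
- side_cutters: Loose, not to be used. Small side cutters with red handles lying flat at the back, 41 x 113 x 13 mm, long along y. Origin under their centre.
There are look-alikes about, which are no part of the job. Leave any red or turquoise look-alike of the solder_reel alone.

How it is judged:
At the end, for the whole second after the job is handed in: All five in their own wells at rest: each underside centre within 14 mm (reel 12 mm) of the well centre along each tray axis and less than 4 mm above the well floor, level within 0.15 rad, tube and marker along their slots within 0.25 rad (x of solder_reel in the frame of solder_tray between -0.012 and 0.012 m and y of solder_reel in the frame of solder_tray between -0.047 and -0.023 m and z of each of solder_reel, flux_tube in the frame of solder_tray below 0.008 m and angle between each of solder_reel, flux_tube, cot_jar, qc_stamp, marker's own z axis and vertical below 0.15 rad and linear speed of each of solder_reel, flux_tube, cot_jar, qc_stamp, marker below 0.02 m/s and x of flux_tube in the frame of solder_tray between -0.014 and 0.014 m and y of flux_tube in the frame of solder_tray between 0.029 and 0.057 m and angle between the y axis of flux_tube and the x axis of solder_tray, either way round below 0.25 rad and x of cot_jar in the frame of inspect_tray between 0.016 and 0.044 m and y of cot_jar in the frame of inspect_tray between -0.055 and -0.027 m and z of each of cot_jar, qc_stamp, marker in the frame of inspect_tray below 0.008 m and x of qc_stamp in the frame of inspect_tray between 0.016 and 0.044 m and y of qc_stamp in the frame of inspect_tray between 0.036 and 0.064 m and x of marker in the frame of inspect_tray between -0.065 and -0.037 m and y of marker in the frame of inspect_tray between -0.014 and 0.014 m and angle between the y axis of marker and the y axis of inspect_tray, either way round below 0.25 rad); the robot touches nothing.
It fails at once if a thing of the kits was dropped (fell free faster than 0.7 m/s, some 25 mm of fall) ((contact force between solder_reel and anything else below 0.01 N and linear speed of solder_reel above 0.7 m/s) or (contact force between flux_tube and anything else below 0.01 N and linear speed of flux_tube above 0.7 m/s) or (contact force between cot_jar and anything else below 0.01 N and linear speed of cot_jar above 0.7 m/s) or (contact force between qc_stamp and anything else below 0.01 N and linear speed of qc_stamp above 0.7 m/s) or (contact force between marker and anything else below 0.01 N and linear speed of marker above 0.7 m/s)).
It fails at once if the roll of tape or the side cutters were moved by more than 20 mm (distance of any of tape_roll, side_cutters from where it was at the start of the episode above 0.02 m).
It also fails if it takes over 118 s, if anything falls off the work surface, if the arm or the gripper's body presses on something with over 40 N, if the wrist force passes 120 N, or if a joint passes its speed limit or range.

ROBOT

A 6-joint arm with a two-finger parallel gripper is mounted at the origin on a cart in front of the work surface, level with it; the furniture and walls round the work are solid. World frame = base frame: x ahead of the robot, y to its left, z up, the work surface at z = 0. Lengths are in m, angles in rad, forces in N, time in s.
With the tool pointing down it reaches from about 0.3 to 0.875 m from the base axis. Payload 6.4 kg.
Tool frame: the origin (TCP) lies midway between the tips of the shut fingers; the grasp point (between the pads) lies 19 mm behind it; z points along the fingers, y is the line along which they close (so a half turn about z gives the same grasp; the last joint's range is limited). The gripper opens to 85 mm and grips with 20 to 120 N. Pads are 22 mm wide; open, the fingers measure 114 mm over their backs; the gripper's body (76 mm by 85 mm) begins 54 mm behind the grasp point. The pads swing forward as they close: fully open they stand 13 mm farther back than shut.
Start: joints at [0.979, 0.181, 1.607, -0, 1.354, -0.206], TCP at [0.216, 0.533, 0.231] pointing down, gripper open.
Joint ranges: [-2.99, 2.99], [-0.89, 2.07], [0.3, 2.58], [-1.14, 4.28], [0, 2.63], [-3.12, 3.12]. Speed limits (rad/s): [2.57, 2.57, 3.01, 3.14, 3.14, 3.14].

INTERFACE

Orientations are given as a unit quaternion [w, x, y, z].
In Python, from bench import ctrl gives the robot as it stands.
- The arm moves only by the tool drive_tool, never from a script. Its argument "plan" is a list that holds one entry, the list of rows, each a list of 4 numbers: the shift along the tool's x, y, z scaled (see below), then the turn about the tool's z scaled (see below). In form: [[[x, y, z, roll], ...]]. A call has 1 to 12 rows; each row is the pose to reach, as a shift and turn from the pose commanded when the call began, along the tool's axes at that moment, turning the shorter way round; what a row does not reach only later rows make up. The controller multiplies each number of a shift by 400 mm and each number of a turn by 180 degrees. A row lasts 1/12 s, in which the tool goes at most 41.7 mm and 7.16 degrees, less where a joint would pass 70% of its speed; a pose out of reach is approached as far as the arm can. A call with a number of a shift or a turn outside -1 to 1 is refused whole. A call with a gripper value outside its range is refused whole. "jaw" is the closure, from 0 (fully open) to 1 (shut), set as the call begins (left out, the last holds). The fingers move at their own pace and stop on an object; the grip force is fixed at half the most. Time passes only in rows, so rows that repeat a pose let the fingers close. It gives the time, the measured TCP pose, the force, the opening and the grip force at its end, in the units of the state.
- ctrl.get_obs(): the state, without advancing time (a new reading comes with each control period).
- ctrl.camera(name): name is "scene" or "top" or "wrist"; returns (picture, depth): 420x560x3 uint8, red, green, blue; 420x560 float32, m along the optical axis (not along the pixel's ray), 0 where there is no reading.
- ctrl.camera_info(name): a dict with "camera_matrix" (3x3 intrinsics, pixels), "R" (3x3) and "t" (3): a world point X has camera coordinates R X + t; the wrist camera has in their place "T_tool_cam" (4x4, takes a point from camera to tool coordinates, whose origin is the TCP and whose axes are the flange's). Camera axes: x right, y down, z forward; pixel columns grow to the right and rows downward; lengths in m; the calibration is good to about 2 mm. A picture is of the moment at which its call begins: read the wrist's pose just before it. camera_info takes no time and is no camera call.
- ctrl.hand_in(): hands the job in; it is judged then, once.
The state is a dict: "time_s": time; "q": joint angles; "dq": joint speeds; "joint_efforts": joint torques, N m; "eef_pos": TCP position; "eef_rot": TCP orientation; "wrist_force": force on the tool from outside, world axes, zero at the start; "torque": the same for the moment, N m; "opening": opening from 0.0 (shut) to 1.0 (fully open); "grasp_force": force on a finger pad.
Only numpy, scipy, OpenCV 4.12 (cv2) and the standard library are available. Lean on these libraries where they do the work, as an engineer would, in place of code of your own. Each camera call takes 0.05 s, during which the arm holds its last target. There are 200 camera calls.

## Working session

There is one attempt and no reset: what is moved stays moved. The work goes in short steps, Python scripts to look and compute and a tool call to move; the robot and the scene stay as the last step left them, time stands still between calls to the robot, and variables do not carry over. Pictures are saved under pics/ and viewed, at most 14 in all, crops included, and the job is handed in when it is done.

Besides the shell and the picture viewer there is one more tool, called after "Call:" by a JSON object that holds its "api" and its "payload". drive_tool: Moves the arm, as the interface text tells. Its arguments: {"type":"object","properties":{"plan":{"type":"array"},"jaw":{"type":"number"}},"required":["plan"]}

```bash
mkdir -p pics; ls; python3 - <<'E'
from bench import ctrl
import cv2,numpy as np
o=ctrl.get_obs();print({k:np.round(v,4).tolist() for k,v in o.items()})
for n in("top","scene"):
    p,d=ctrl.camera(n);cv2.imwrite(f"pics/{n}0.png",p[:,:,::-1]);np.savez(f"pics/{n}0.npz",p=p,d=d);i=ctrl.camera_info(n);print(n,{k:np.round(v,4).tolist() for k,v in i.items()})
print(ctrl.camera_info("wrist"))
E
```

```text
pics
{'time_s': 0.0, 'q': [0.9787, 0.1815, 1.6079, 0.0, 1.3538, -0.2063], 'dq': [-0.0, -0.0003, -0.0019, -0.0007, 0.0007, 0.0001], 'joint_efforts': [0.0009, -44.4855, -35.1349, 0.0, 0.0088, 0.0], 'eef_pos': [0.2161, 0.5323, 0.2304], 'eef_rot': [-0.0003, 0.1917, 0.9815, -0.0008], 'wrist_force': [-0.1128, 0.2935, 0.4459], 'torque': [-0.0087, 0.0355, -0.0146], 'grasp_force': 0.0, 'opening': 1.0011}
top {'camera_matrix': [[535.8691, 0.0, 267.53], [0.0, 535.8691, 212.0659], [0.0, 0.0, 1.0]], 'R': [[-0.0237, -0.9997, 0.0117], [-0.9865, 0.0214, -0.1626], [0.1623, -0.0154, -0.9866]], 't': [-0.0978, 0.5348, 1.6255]}
scene {'camera_matrix': [[528.8101, 0.0, 281.0797], [0.0, 528.8101, 216.4759], [0.0, 0.0, 1.0]], 'R': [[0.894, -0.448, -0.0009], [-0.282, -0.5612, -0.7781], [0.3481, 0.696, -0.6281]], 't': [-0.5472, 0.1459, 1.5673]}
{'camera_matrix': array([[337.66038748,   0.        , 279.0117671 ],
       [  0.        , 337.66038748, 206.59595815],
       [  0.        ,   0.        ,   1.        ]]), 'T_tool_cam': array([[ 3.80088950e-04, -9.64212408e-01, -2.65130699e-01,
         6.70683589e-02],
       [ 9.99999916e-01,  4.07427150e-04, -4.81173822e-05,
        -8.39528431e-05],
       [ 1.54416822e-04, -2.65130659e-01,  9.64212482e-01,
        -1.42598099e-01],
       [ 0.00000000e+00,  0.00000000e+00,  0.00000000e+00,
         1.00000000e+00]])}
```

View pics/top0.png

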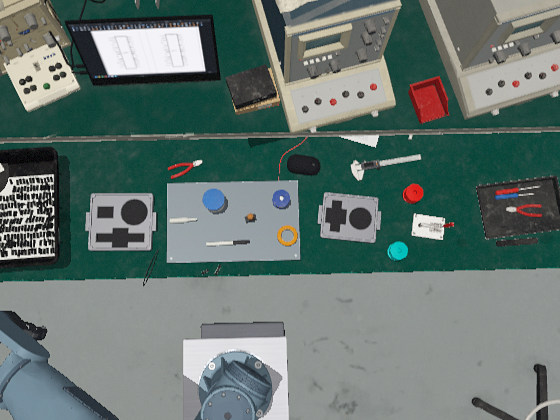

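View pics/scene0.png

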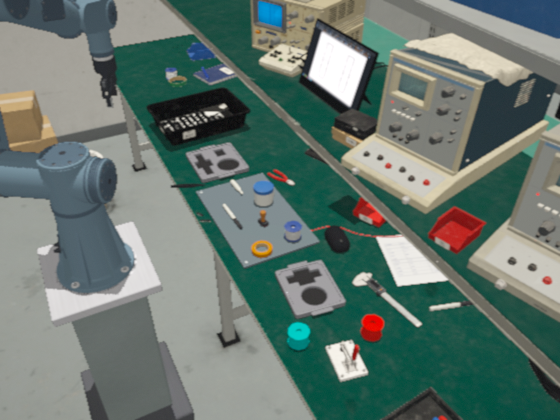

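Top view: inspection tray around (121,222), mat with jar (214,200), flux tube (184,220), marker (228,243), stamp (251,217), blue reel (282,199), tape (288,236), solder tray (350,217), cutters (185,168). Next I'll measure by deprojection.

```bash
cat > h.py <<'E'
import numpy as np,cv2
from scipy.spatial.transform import Rotation as Ro
from bench import ctrl
def world(d,info,pose=None):
    K=info["camera_matrix"];h,w=d.shape
    u,v=np.meshgrid(np.arange(w),np.arange(h))
    P=np.stack([(u-K[0,2])/K[0,0]*d,(v-K[1,2])/K[1,1]*d,d],-1)
    if pose is None: return (P-info["t"])@np.array(info["R"])
    T=info["T_tool_cam"];P=P@T[:3,:3].T+T[:3,3]
    return P@pose[1].as_matrix().T+pose[0]
def tool():
    o=ctrl.get_obs();return np.array(o["eef_pos"]),Ro.from_quat(o["eef_rot"],scalar_first=True)
def rect(P,m):
    p=P[m][:,:2].astype(np.float32)
    c,s,a=cv2.minAreaRect(p*1000);return np.round(c,1).tolist(),np.round(s,1).tolist(),round(a,1),int(m.sum())
E
python3 - <<'E'
from h import *
z=np.load("pics/top0.npz");p,d=z["p"],z["d"];P=world(d,ctrl.camera_info("top"))
H=P[...,2]
hs=cv2.cvtColor(p,cv2.COLOR_RGB2HSV)
print("mat z",H[190:195,240:260].mean(),"table",H[255:265,330:380].mean())
def box(u0,u1,v0,v1):
    m=np.zeros(d.shape,bool);m[v0:v1,u0:u1]=1;return m&(d>0)
for n,b,z0,z1 in [("insp",(80,162,185,260),.010,.03),("sold",(312,388,185,250),.010,.03),("mat",(160,305,175,268),.005,.011),
 ("jar",(198,232,180,220),.05,.09),("reel",(268,296,185,212),.04,.08),("stampknob",(240,260,205,228),.04,.08),("stampfoot",(240,260,205,228),.013,.035),("tube",(168,200,210,230),.015,.04),("marker",(203,253,235,252),.014,.04),("tape",(274,303,222,252),.014,.04),("cutters",(165,205,155,180),.006,.04)]:
    m=box(*b)&(H>z0)&(H<z1);print(n,rect(P,m),"top",np.percentile(H[m],95).round(4),"mean",P[m].mean(0).round(4))
for n,b in [("insp",(80,162,185,260)),("sold",(312,388,185,250))]:
    m=(box(*b)&(hs[...,2]<60)).astype(np.uint8)
    k,l,s,c=cv2.connectedComponentsWithStats(m)
    for i in range(1,k):
        if s[i,4]>60: print(n,"well",rect(P,l==i),P[l==i].mean(0).round(4))
im=cv2.resize(p[150:275,75:395,::-1],(800,312),interpolation=cv2.INTER_CUBIC);cv2.imwrite("pics/crop.png",im)
E
```

```text
mat z 0.009670263870334907 table 0.008266049255282125
insp ([517.5, 355.8], [238.3, 258.3], 0.3, 2448) top 0.0224 mean [0.5178 0.3577 0.0159]
sold ([512.6, -373.8], [238.7, 198.6], 83.9, 1814) top 0.0226 mean [ 0.5135 -0.3702  0.016 ]
mat ([514.6, 3.5], [462.3, 296.0], 88.7, 5311) top 0.0107 mean [0.5085 0.0032 0.0081]
jar ([572.1, 56.3], [66.8, 65.7], 5.9, 390) top 0.0745 mean [0.5712 0.0567 0.0681]
reel ([575.1, -152.9], [50.2, 53.1], 88.6, 228) top 0.0559 mean [ 0.5748 -0.1528  0.0505]
stampknob ([517.6, -55.2], [18.6, 16.2], 86.9, 35) top 0.0638 mean [ 0.5172 -0.0546  0.0584]
stampfoot ([525.9, -53.0], [60.2, 71.3], 88.8, 105) top 0.0262 mean [ 0.5226 -0.0529  0.0179]
tube ([517.2, 155.7], [53.5, 97.4], 0.6, 128) top 0.0297 mean [0.5161 0.1625 0.0219]
marker ([441.5, 17.4], [153.5, 50.7], 88.8, 231) top 0.0256 mean [0.4408 0.0133 0.0191]
tape ([458.1, -168.1], [78.9, 92.0], 88.9, 281) top 0.0285 mean [ 0.4602 -0.1679  0.0213]
cutters ([691.5, 153.9], [127.1, 80.6], 88.9, 282) top 0.0153 mean [0.6896 0.1551 0.0096]
insp well ([549.3, 314.0], [78.1, 78.5], 8.8, 494) [0.5489 0.3144 0.0057]
insp well ([551.8, 406.1], [33.1, 46.3], 0.8, 151) [0.5517 0.4061 0.0055]
insp well ([468.0, 357.6], [149.6, 55.8], 89.5, 494) [0.4683 0.3572 0.0058]
sold well ([523.3, -327.3], [61.9, 95.5], 86.9, 426) [ 0.5228 -0.3272  0.0059]
sold well ([513.3, -405.3], [65.9, 65.7], 89.9, 355) [ 0.5129 -0.4046  0.0061]
```

View pics/crop.png

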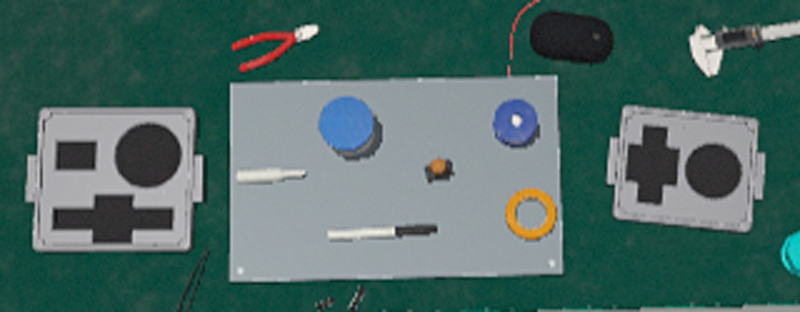

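Call:
{"api": "drive_tool", "payload": {"plan": [[[-0.586, -0.248, -0.075, -0.1228], [-0.586, -0.248, -0.075, -0.1228], [-0.586, -0.248, -0.075, -0.1228], [-0.586, -0.248, -0.075, -0.1228], [-0.586, -0.248, -0.075, -0.1228], [-0.586, -0.248, -0.075, -0.1228], [-0.586, -0.248, -0.075, -0.1228], [-0.586, -0.248, -0.075, -0.1228], [-0.586, -0.248, -0.075, -0.1228], [-0.586, -0.248, -0.075, -0.1228]]]}}

```text
time_s: 0.93
eef_pos: [0.3954, 0.353, 0.2608]
eef_rot: [-0.001, -0.0, 1.0, -0.0]
wrist_force: [0.1, 0.2, 1.4]
opening: 1.001
grasp_force: 0.0
```

```bash
cat >> h.py <<'E'
def grab(n):
    import time
    pose=tool();p,d=ctrl.camera("wrist")
    np.savez(f"pics/{n}.npz",p=p,d=d,t=pose[0],q=pose[1].as_matrix());cv2.imwrite(f"pics/{n}.png",p[:,:,::-1]);return p,d,pose
def load(n):
    z=np.load(f"pics/{n}.npz");return z["p"],z["d"],(z["t"],Ro.from_matrix(z["q"]))
def ray(uv,pose,z):
    "pixels (N,2) -> world xy on height z (mm)"
    i=ctrl.camera_info("wrist");K=i["camera_matrix"];T=i["T_tool_cam"];uv=np.asarray(uv,float).reshape(-1,2)
    r=np.c_[(uv-K[[0,1],[2,2]])/K[0,0],np.ones(len(uv))]@T[:3,:3].T@pose[1].as_matrix().T
    c=pose[1].apply(T[:3,3])+pose[0]
    return (c+r*((z-c[2])/r[:,2])[:,None])[:,:2]*1000
def comps(m,pose,z,amin=150):
    k,l,s,c=cv2.connectedComponentsWithStats(m.astype(np.uint8))
    for i in range(1,k):
        if s[i,4]>amin:
            w=ray(np.argwhere(l==i)[:,::-1],pose,z).astype(np.float32)
            cc,ss,a=cv2.minAreaRect(w);print("px",c[i].round(0),"n",s[i,4],"rect",np.round(cc,1),np.round(ss,1),round(a,1),"mean",w.mean(0).round(1))
E
python3 - <<'E'
from h import *
p,d,pose=grab("insp");o=ctrl.get_obs();print(o["time_s"],pose[0],pose[1].as_matrix().round(3))
comps(p.max(2)<60,pose,.004)
E
```

```text
0.9833 [0.39542836 0.35298485 0.26080509] [[-1.    -0.    -0.001]
 [-0.     1.    -0.   ]
 [ 0.001 -0.    -1.   ]]
px [439. 275.] n 404 rect [527.  559.6] [81.1 23. ] 10.7 mean [530.6 561.1]
px [281. 380.] n 38023 rect [652.  353.7] [224.1 828.2] 0.0 mean [694.9 355.4]
```

View pics/insp.png

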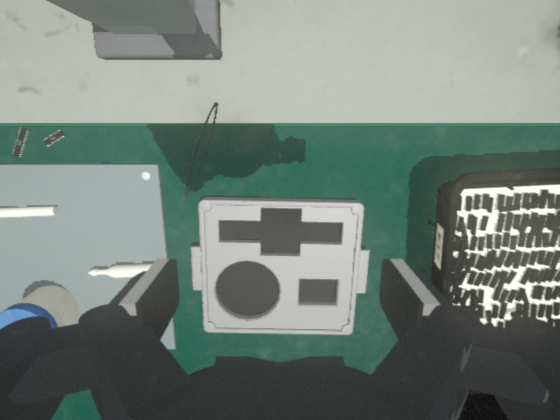

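The wrist view shows the inspection tray centrally: marker slot (280,231), round well (248,289), stamp well (318,292). Next: measure the wells, then the mat and the solder tray.

```bash
cat >> h.py <<'E'
def box(u0,u1,v0,v1):
    m=np.zeros((420,560),bool);m[v0:v1,u0:u1]=1;return m
E
python3 - <<'E'
from h import *
p,d,pose=load("insp")
print(p[231,280],p[215,220])
comps((p.max(2)<115)&box(208,356,207,324),pose,.010)
comps((p.max(2)>120)&box(185,375,190,345),pose,.0155)
P=world(d,ctrl.camera_info("wrist"),pose);print(P[231,280],P[215,220],P[289,248],P[150,350])
E
```

```text
[84 83 81] [200 201 197]
px [280. 231.] n 3442 rect [468.3 354.5] [150.7  59.5] 88.4 mean [467.7 354.4]
px [247. 289.] n 2821 rect [548.  311.6] [81.1 80.2] 42.0 mean [547.5 311.7]
px [318. 291.] n 857 rect [549.8 403. ] [48.6 33.4] 88.1 mean [549.5 403. ]
px [283. 268.] n 14762 rect [518.4 353.5] [223.7 183.6] 88.8 mean [516.3 358.2]
[0.46947114 0.35415562 0.00399415] [0.44600975 0.28160269 0.01262786] [0.54921215 0.31236086 0.00563553] [ 0.36944146  0.43712735 -0.000797  ]
```

Call:
{"api": "drive_tool", "payload": {"plan": [[[0, -0.875, 0, 0], [0, -0.875, 0, 0], [0, -0.875, 0, 0], [0, -0.875, 0, 0], [0, -0.875, 0, 0], [0, -0.875, 0, 0], [0, -0.875, 0, 0], [0, -0.875, 0, 0], [0, -0.875, 0, 0], [0, -0.875, 0, 0], [0, -0.875, 0, 0]]]}}

```text
time_s: 1.9
eef_pos: [0.396, 0.0031, 0.2612]
eef_rot: [-0.0, 0.0, 1.0, 0.0]
wrist_force: [-0.1, 1.1, -0.1]
opening: 1.003
grasp_force: 0.0
```

```bash
python3 - <<'E'
from h import *
p,d,pose=grab("mat");print(pose[0])
E
```

```text
[0.39604285 0.00309918 0.26115878]
```

View pics/mat.png

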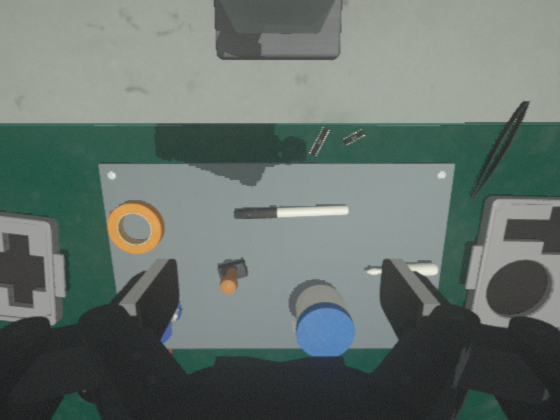

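Call:
{"api": "drive_tool", "payload": {"plan": [[[0, -0.9, 0, 0], [0, -0.9, 0, 0], [0, -0.9, 0, 0], [0, -0.9, 0, 0], [0, -0.9, 0, 0], [0, -0.9, 0, 0], [0, -0.9, 0, 0], [0, -0.9, 0, 0], [0, -0.9, 0, 0], [0, -0.9, 0, 0], [0, -0.9, 0, 0]]]}}

```text
time_s: 2.87
eef_pos: [0.3972, -0.3565, 0.2604]
eef_rot: [-0.0, -0.0, 1.0, 0.001]
wrist_force: [1.2, 0.1, 0.7]
opening: 1.0
grasp_force: 0.0
```

```bash
python3 - <<'E'
from h import *
p,d,pose=grab("sold");print(pose[0])
E
```

```text
[ 0.39724811 -0.35649908  0.26043966]
```

View pics/sold.png

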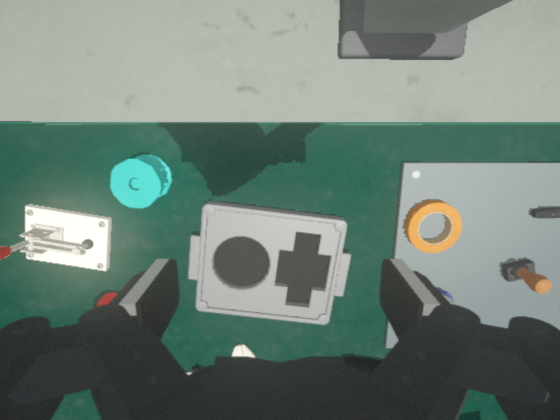

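Mat view: marker (291,211), stamp foot (232,268), tube (403,269, partly behind a finger), jar lid (325,330). Solder view: round well (241,262), slot (302,269). Now compute them.

```bash
python3 - <<'E'
from h import *
p,d,pose=load("sold")
print("solder");comps((p.max(2)<115)&box(205,338,215,315)&(p.max(2)>20),pose,.010)
p,d,pose=load("mat");hs=cv2.cvtColor(p,cv2.COLOR_RGB2HSV)
P=world(d,ctrl.camera_info("wrist"),pose);H=P[...,2]
b=box(228,355,200,225);
print("marker white");comps(b&(p.min(2)>170),pose,.0145,50)
print("marker black");comps(b&(p.max(2)<80),pose,.0145,50)
print("marker all");comps(b&((p.min(2)>170)|(p.max(2)<80)),pose,.0145,50)
print("tube");comps(box(360,445,255,282)&(p.min(2)>165),pose,.016,50)
print("lid");comps(box(290,360,290,360)&(hs[...,1]>150)&(hs[...,0]>95)&(H>.064),pose,.068,50)
print("stampfoot");comps(box(212,255,250,285)&(p.max(2)<75),pose,.018,30)
knob=box(212,255,262,300)&(hs[...,1]>120)&(hs[...,0]<25)
print("knob");comps(knob,pose,.055,30)
m=knob&(H>.052);print(P[m].mean(0),m.sum())
z=np.load("pics/top0.npz");p2,d2=z["p"],z["d"]
cv2.imwrite("pics/c2.png",cv2.resize(p[195:300,200:360,::-1],(800,525),interpolation=cv2.INTER_CUBIC))
E
```

```text
solder
px [302. 269.] n 2648 rect [ 521.9 -326.5] [ 64.7 100.4] 82.5 mean [ 520.9 -326.4]
px [241. 262.] n 2237 rect [ 511.4 -404.1] [68.5 68.7] 89.6 mean [ 510.8 -404.1]
marker white
px [312. 211.] n 595 rect [442.   43.3] [10.6 85.4] 2.1 mean [442.   43.1]
marker black
px [253. 210.] n 129 rect [439.5 -25.9] [ 7.4 48.5] 9.2 mean [439.9 -28.1]
marker all
px [312. 211.] n 595 rect [442.   43.3] [10.6 85.4] 2.1 mean [442.   43.1]
px [253. 210.] n 129 rect [439.5 -25.9] [ 7.4 48.5] 9.2 mean [439.9 -28.1]
tube
px [425. 269.] n 237 rect [518.2 184. ] [36.3 13.7] 90.0 mean [517.3 186.6]
px [374. 272.] n 66 rect [520.2 121.9] [16.5  6.9] 90.0 mean [520.2 122.5]
lid
stampfoot
px [229. 266.] n 115 rect [509.4 -57.6] [13.  33.1] 34.6 mean [511.1 -59.1]
knob
px [228. 286.] n 156 rect [518.5 -55.3] [16.  16.6] 88.0 mean [518.9 -55.4]
[ 0.51681749 -0.05470549  0.05886378] 156
```

View pics/c2.png

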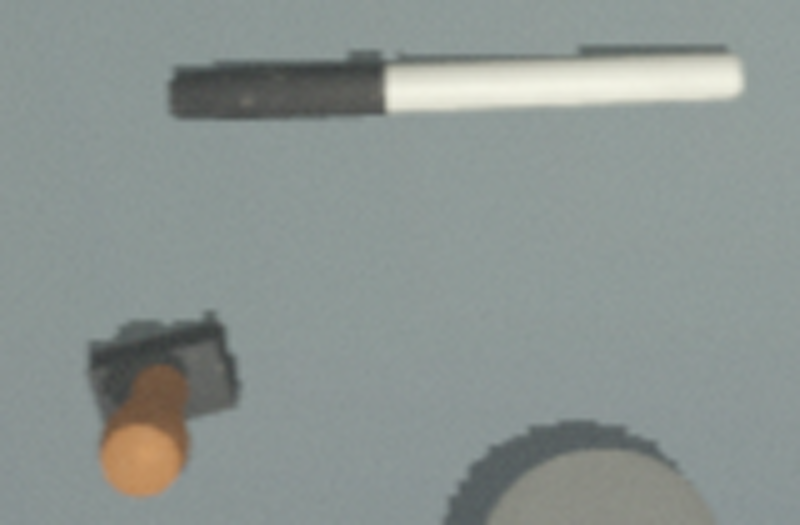

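Call:
{"api": "drive_tool", "payload": {"plan": [[[-0.445, 0.509, 0.276, 0], [-0.445, 0.509, 0.276, 0], [-0.445, 0.509, 0.276, 0], [-0.445, 0.509, 0.276, 0], [-0.445, 0.509, 0.276, 0], [-0.445, 0.509, 0.276, 0], [-0.445, 0.509, 0.276, 0], [-0.445, 0.509, 0.276, 0], [-0.445, 0.509, 0.276, 0], [-0.445, 0.509, 0.276, 0], [-0.445, 0.509, 0.276, 0]]]}}

```text
time_s: 3.83
eef_pos: [0.5741, -0.1535, 0.1518]
eef_rot: [0.0, -0.0, 1.0, -0.0]
wrist_force: [0.3, -1.5, 0.5]
opening: 1.001
grasp_force: 0.0
```

```bash
python3 - <<'E'
from h import *
p,d,pose=load("mat");hs=cv2.cvtColor(p,cv2.COLOR_RGB2HSV)
print(hs[330,325])
print("lid");comps(box(285,365,295,365)&(hs[...,1]>130)&(hs[...,0]>95),pose,.068,50)
print("marker c, ends",ray([[291.3,212],[234,213.4],[348.6,210.4]],pose,.0145))
p,d,pose=grab("reel");print(pose[0])
E
```

```text
[106 133 184]
lid
px [335. 340.] n 707 rect [583.6  65.7] [39.3 58. ] 26.6 mean [581.6  67.7]
marker c, ends [[442.65079295  17.9067849 ]
 [444.35459722 -50.95961615]
 [440.70089317  86.61806547]]
[ 0.57412238 -0.15345365  0.15182194]
```

View pics/reel.png

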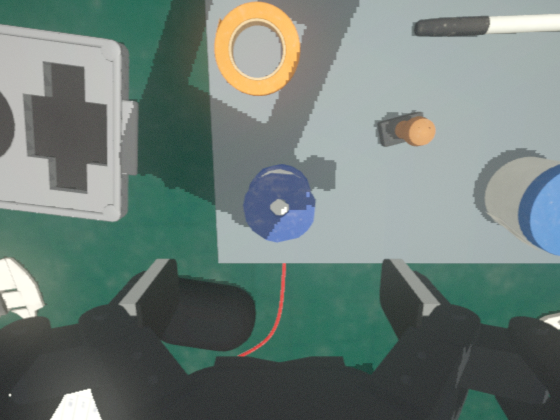

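The reel is at (280,205), midway between the fingers; let me check its X and the stamp with rays.

```bash
python3 - <<'E'
from h import *
p,d,pose=load("reel")
print(ray([[280,207]],pose,.05),ray([[419,131]],pose,.059),ray([[381,149],[377,121],[423,112]],pose,.022))
hs=cv2.cvtColor(p,cv2.COLOR_RGB2HSV)
comps(box(235,325,155,250)&(hs[...,1]>130)&(hs[...,0]>95)&(d>0)&(world(d,ctrl.camera_info("wrist"),pose)[...,2]>.045),pose,.05)
p,d,pose=load("mat");P=world(d,ctrl.camera_info("wrist"),pose);m=box(285,365,295,365)&(P[...,2]>.060)&(P[...,2]<.08);comps(m,pose,.068)
E
```

```text
[[ 574.62026039 -152.87350597]] [[518.30775039 -58.36814861]] [[534.18675012 -72.1984065 ]
 [512.50271698 -77.09157252]
 [505.68710249 -41.91211635]]
px [325. 331.] n 2451 rect [568.7  56.4] [67.8 66.1] 89.9 mean [569.   56.2]
```

Call:
{"api": "drive_tool", "payload": {"plan": [[[0, 0, 0.1, 0], [0, 0, 0.17, 0], [0, 0, 0.23, 0], [0, 0, 0.28, 0], [0, 0, 0.315, 0], [0, 0, 0.335, 0], [0, 0, 0.335, 0], [0, 0, 0.335, 0]]]}}

```text
time_s: 4.55
eef_pos: [0.5746, -0.1544, 0.0177]
eef_rot: [0.0, 0.0, 1.0, -0.0]
wrist_force: [0.2, -1.3, -0.2]
opening: 0.999
grasp_force: 0.0
```

Call:
{"api": "drive_tool", "payload": {"plan": [[[0, 0, 0, 0], [0, 0, 0, 0], [0, 0, 0, 0], [0, 0, 0, 0], [0, 0, 0, 0], [0, 0, 0, 0], [0, 0, 0, 0], [0, 0, 0, 0]]], "jaw": 1}}

```text
time_s: 5.22
eef_pos: [0.5755, -0.1543, 0.0187]
eef_rot: [0.001, -0.0, 1.0, -0.001]
wrist_force: [-0.7, -0.2, 6.7]
opening: 0.638
grasp_force: 63.8
```

Call:
{"api": "drive_tool", "payload": {"plan": [[[0, 0, -0.05, 0], [0, 0, -0.12, 0], [0, 0, -0.2, 0], [0.02, -0.08, -0.225, 0], [0.04, -0.17, -0.225, 0], [0.07, -0.27, -0.225, 0], [0.1, -0.37, -0.225, 0], [0.12, -0.47, -0.225, 0], [0.14, -0.56, -0.225, 0], [0.16, -0.61, -0.225, 0], [0.16, -0.625, -0.225, 0], [0.16, -0.625, -0.225, 0]]]}}

```text
time_s: 6.22
eef_pos: [0.5093, -0.4055, 0.1067]
eef_rot: [-0.0, 0.001, 1.0, -0.0]
wrist_force: [0.3, 0.8, -4.1]
opening: 0.634
grasp_force: 64.4
```

```bash
python3 - <<'E'
from h import *
p,d,pose=grab("rp");o=ctrl.get_obs();print(pose[0],o["opening"],o["grasp_force"])
E
```

```text
[ 0.50927595 -0.40554175  0.10669607] 0.6324950323923682 64.42306995391846
```

View pics/rp.png

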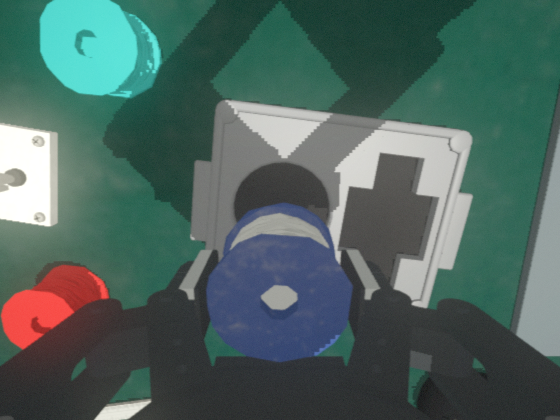

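The reel is held level over the round well (well at (282,203), reel top at (280,297)). Lower it.

Call:
{"api": "drive_tool", "payload": {"plan": [[[-0.004, 0.004, 0.06, 0], [-0.004, 0.004, 0.12, 0], [-0.004, 0.004, 0.16, 0], [-0.004, 0.004, 0.19, 0], [-0.004, 0.004, 0.21, 0], [-0.004, 0.004, 0.22, 0], [-0.004, 0.004, 0.225, 0], [-0.004, 0.004, 0.229, 0], [-0.004, 0.004, 0.229, 0]]]}}

```text
time_s: 7.02
eef_pos: [0.5123, -0.4025, 0.0161]
eef_rot: [0.0, -0.0, 1.0, -0.0]
wrist_force: [0.7, -0.0, -3.1]
opening: 0.632
grasp_force: 64.5
```

Call:
{"api": "drive_tool", "payload": {"plan": [[[0, 0, 0.002, 0], [0, 0, 0.004, 0], [0, 0, 0.004, 0], [0, 0, 0.004, 0]]]}}

```text
time_s: 7.35
eef_pos: [0.5122, -0.4027, 0.0148]
eef_rot: [0.001, 0.0, 1.0, -0.001]
wrist_force: [-0.6, 1.5, 3.6]
opening: 0.632
grasp_force: 65.0
```

Call:
{"api": "drive_tool", "payload": {"plan": [[[0, 0, 0, 0], [0, 0, 0, 0], [0, 0, 0, 0], [0, 0, 0, 0], [0, 0, 0, 0]]], "jaw": 0}}

```text
time_s: 7.77
eef_pos: [0.5118, -0.4022, 0.0137]
eef_rot: [0.0, 0.0, 1.0, -0.0]
wrist_force: [-0.6, -0.4, -0.0]
opening: 1.0
grasp_force: 0.0
```

Call:
{"api": "drive_tool", "payload": {"plan": [[[0, 0, -0.05, 0], [0, 0, -0.12, 0], [0, 0, -0.22, 0], [0, 0, -0.25, 0], [0, 0, -0.25, 0]]]}}

```text
time_s: 8.18
eef_pos: [0.5142, -0.4047, 0.1192]
eef_rot: [0.003, -0.0, 1.0, -0.003]
wrist_force: [0.1, 0.6, 0.3]
opening: 1.0
grasp_force: 0.0
```

```bash
python3 - <<'E'
from h import *
p,d,pose=grab("r2");P=world(d,ctrl.camera_info("wrist"),pose);print(pose[0])
hs=cv2.cvtColor(p,cv2.COLOR_RGB2HSV)
m=(hs[...,1]>130)&(hs[...,0]>105)&(hs[...,0]<130)&(P[...,2]>.038)&(P[...,2]<.06)
comps(m,pose,.046);print(np.median(P[m],0))
E
```

```text
[ 0.51418552 -0.40474546  0.11920521]
[nan nan nan]
  return _methods._mean(a, axis=axis, dtype=dtype,
  ret = um.true_divide(
```

Call:
{"api": "drive_tool", "payload": {"plan": [[[0, 0.1, -0.1, 0.04], [0, 0.2, -0.1, 0.08], [0, 0.3, -0.1, 0.12], [0, 0.4, -0.1, 0.16], [0, 0.5, -0.1, 0.2], [0, 0.6, -0.1, 0.24], [0, 0.7, -0.1, 0.28], [0, 0.8, -0.1, 0.32], [0, 0.9, -0.1, 0.36], [0, 0.95, -0.1, 0.4], [0, 0.95, -0.1, 0.44], [0, 0.95, -0.1, 0.47]]], "jaw": 0.65}}

```text
time_s: 9.23
eef_pos: [0.5104, -0.0197, 0.1518]
eef_rot: [-0.002, 0.669, 0.743, -0.001]
wrist_force: [-0.0, -0.3, -1.0]
opening: 0.347
grasp_force: 0.0
```

```bash
cat >> h.py <<'E'
def plan(X,Y,Z,psi=None):
    "numbers for a move to world X,Y,Z mm and yaw psi of tool x (deg)"
    t,R=tool();M=R.as_matrix();s=(M.T@(np.array([X,Y,Z])/1000-t))/.4
    ps=np.degrees(np.arctan2(M[1,0],M[0,0]))
    r=0 if psi is None else ((ps-psi+180)%360-180)/180
    print("now",(t*1000).round(1),"psi",round(ps,2),"-> plan",s.round(3),"roll",round(r,4))
E
python3 - <<'E'
from h import *
plan(518.5,158,150,92)
E
```

```text
now [510.4 -19.7 151.8] psi 96.0 -> plan [0.44  0.067 0.005] roll 0.0222
```

Call:
{"api": "drive_tool", "payload": {"plan": [[[0.1, 0.015, 0.005, 0.01], [0.2, 0.03, 0.005, 0.0222], [0.3, 0.045, 0.005, 0.0222], [0.4, 0.06, 0.005, 0.0222], [0.44, 0.067, 0.005, 0.0222], [0.44, 0.067, 0.005, 0.0222], [0.44, 0.067, 0.005, 0.0222]]]}}

```text
time_s: 9.82
eef_pos: [0.5183, 0.1564, 0.1499]
eef_rot: [-0.001, 0.693, 0.721, -0.001]
wrist_force: [-0.9, 0.1, 0.0]
opening: 0.347
grasp_force: 0.0
```

```bash
python3 - <<'E'
from h import *
p,d,pose=grab("tube")
comps((p.min(2)>170)&box(200,380,60,330),pose,.016,100)
plan(518.5,158,12,92)
E
```

```text
px [305.  66.] n 2010 rect [522.  257.1] [136.8  11.4] 2.3 mean [533.8 259.3]
px [281.  80.] n 1170 rect [516.1 248.6] [11.5 58.2] 88.8 mean [516.  248.5]
px [316. 181.] n 13094 rect [535.4 147.3] [150.6 124.2] 0.0 mean [548.5 169.8]
now [518.6 155.4 150.2] psi 92.21 -> plan [0.007 0.001 0.345] roll 0.0012
```

View pics/tube.png

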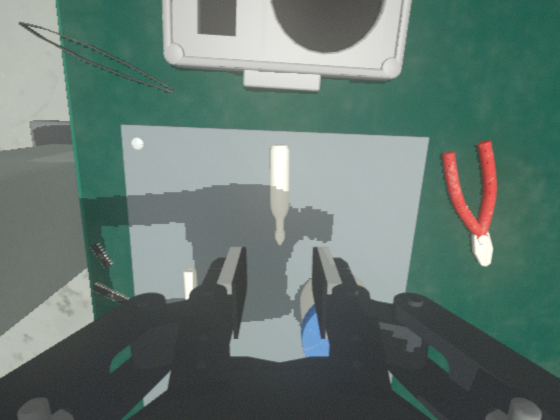

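Tube spans (280,147) to (280,243), nozzle toward -Y, centred between the fingers in the closing direction.

```bash
python3 - <<'E'
from h import *
p,d,pose=load("tube")
print(ray([[280,147],[280,208],[280,243],[280,178]],pose,.016))
plan(518.5,158,12,92)
E
```

```text
[[516.99043187 197.26314382]
 [519.10771281 145.99726777]
 [520.42072638 114.20517573]
 [518.04066209 171.83384383]]
now [518.6 155.4 150.2] psi 92.21 -> plan [0.007 0.001 0.345] roll 0.0012
```

Call:
{"api": "drive_tool", "payload": {"plan": [[[0, 0, 0.1, 0], [0, 0, 0.18, 0], [0, 0, 0.25, 0], [0, 0, 0.3, 0], [0, 0, 0.33, 0], [0, 0, 0.348, 0], [0, 0, 0.348, 0], [0, 0, 0.348, 0]]]}}

```text
time_s: 10.53
eef_pos: [0.5202, 0.1552, 0.0131]
eef_rot: [0.0, 0.694, 0.72, 0.0]
wrist_force: [0.1, 0.3, 0.5]
opening: 0.348
grasp_force: 0.0
```

Call:
{"api": "drive_tool", "payload": {"plan": [[[0, 0, 0, 0], [0, 0, 0, 0], [0, 0, 0, 0], [0, 0, 0, 0], [0, 0, 0, 0], [0, 0, 0, 0]]], "jaw": 1}}

```text
time_s: 11.03
eef_pos: [0.5211, 0.1557, 0.0142]
eef_rot: [0.001, 0.694, 0.72, 0.001]
wrist_force: [-0.7, -0.9, 6.6]
opening: 0.155
grasp_force: 60.5
```

Call:
{"api": "drive_tool", "payload": {"plan": [[[0, 0, -0.05, 0], [0, 0, -0.13, 0], [0, 0, -0.22, 0], [0, 0, -0.3, 0], [0, 0, -0.3, 0], [0, 0, -0.3, 0]]]}}

```text
time_s: 11.53
eef_pos: [0.5215, 0.156, 0.1354]
eef_rot: [0.002, 0.694, 0.72, 0.002]
wrist_force: [0.1, 0.3, -1.3]
opening: 0.159
grasp_force: 59.6
```

```bash
python3 - <<'E'
from h import *
plan(521.6,-170,140,172.4)
E
```

```text
now [521.5 156.  135.4] psi 92.17 -> plan [-0.815 -0.031 -0.012] roll -0.4457
```

Call:
{"api": "drive_tool", "payload": {"plan": [[[-0.06, 0, -0.012, -0.036], [-0.14, -0.003, -0.012, -0.073], [-0.22, -0.006, -0.012, -0.11], [-0.3, -0.01, -0.012, -0.147], [-0.38, -0.013, -0.012, -0.184], [-0.46, -0.016, -0.012, -0.221], [-0.54, -0.019, -0.012, -0.258], [-0.62, -0.022, -0.012, -0.295], [-0.7, -0.025, -0.012, -0.332], [-0.77, -0.028, -0.012, -0.37], [-0.81, -0.031, -0.012, -0.408], [-0.815, -0.031, -0.012, -0.4457]]]}}

```text
time_s: 12.53
eef_pos: [0.5183, -0.1733, 0.1356]
eef_rot: [-0.001, 0.065, 0.998, 0.0]
wrist_force: [-0.3, 0.6, 0.1]
opening: 0.157
grasp_force: 59.6
```

```bash
python3 - <<'E'
from h import *
plan(521.5,-326.5,80,172.4)
E
```

```text
now [ 518.3 -173.3  135.6] psi 172.53 -> plan [-0.058 -0.379  0.139] roll 0.0007
```

Call:
{"api": "drive_tool", "payload": {"plan": [[[-0.01, -0.08, 0, 0], [-0.03, -0.17, 0, 0], [-0.04, -0.26, 0, 0], [-0.058, -0.34, 0.02, 0], [-0.058, -0.379, 0.06, 0], [-0.058, -0.379, 0.11, 0], [-0.058, -0.379, 0.139, 0], [-0.058, -0.379, 0.139, 0], [-0.058, -0.379, 0.139, 0]]]}}

```text
time_s: 13.28
eef_pos: [0.5214, -0.3223, 0.08]
eef_rot: [-0.001, 0.066, 0.998, 0.001]
wrist_force: [0.4, -0.2, 0.2]
opening: 0.158
grasp_force: 59.6
```

```bash
python3 - <<'E'
from h import *
p,d,pose=grab("tp");plan(521.5,-326.5,11.5,172.4)
E
```

```text
now [ 522.3 -322.9   81.4] psi 172.43 -> plan [ 0.001 -0.009  0.175] roll 0.0002
```

View pics/tp.png

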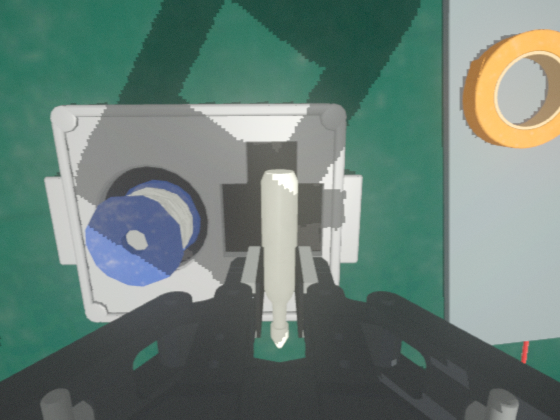

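The reel stands in its well at about (140,240), and the tube is parallel to its slot, which is centred about (273,218). Lower the tube.

Call:
{"api": "drive_tool", "payload": {"plan": [[[0.001, -0.009, 0.03, 0], [0.001, -0.009, 0.08, 0], [0.001, -0.009, 0.12, 0], [0.001, -0.009, 0.145, 0], [0.001, -0.009, 0.16, 0], [0.001, -0.009, 0.168, 0], [0.001, -0.009, 0.174, 0], [0.001, -0.009, 0.174, 0], [0.001, -0.009, 0.174, 0]]]}}

```text
time_s: 14.08
eef_pos: [0.522, -0.3278, 0.0128]
eef_rot: [0.001, 0.066, 0.998, -0.0]
wrist_force: [-0.2, -1.1, -0.1]
opening: 0.157
grasp_force: 59.6
```

Call:
{"api": "drive_tool", "payload": {"plan": [[[0, 0, 0.002, 0], [0, 0, 0.003, 0], [0, 0, 0.003, 0]]]}}

```text
time_s: 14.33
eef_pos: [0.5216, -0.3276, 0.0112]
eef_rot: [0.0, 0.066, 0.998, -0.0]
wrist_force: [0.4, -0.3, -0.9]
opening: 0.159
grasp_force: 59.6
```

One more millimetre, then release partially.

Call:
{"api": "drive_tool", "payload": {"plan": [[[0, 0, 0.002, 0], [0, 0, 0.0035, 0], [0, 0, 0.0035, 0]]]}}

```text
time_s: 14.58
eef_pos: [0.5217, -0.3276, 0.0102]
eef_rot: [0.0, 0.066, 0.998, -0.0]
wrist_force: [-0.4, 2.1, 5.6]
opening: 0.156
grasp_force: 60.3
```

Call:
{"api": "drive_tool", "payload": {"plan": [[[0, 0, 0, 0], [0, 0, 0, 0], [0, 0, 0, 0], [0, 0, 0, 0]]], "jaw": 0.7}}

```text
time_s: 14.92
eef_pos: [0.5214, -0.3273, 0.0093]
eef_rot: [-0.0, 0.066, 0.998, 0.0]
wrist_force: [0.4, 1.2, -0.9]
opening: 0.3
grasp_force: 0.0
```

Call:
{"api": "drive_tool", "payload": {"plan": [[[0, 0, -0.03, 0], [0, 0, -0.09, 0], [0, 0, -0.18, 0], [0, 0, -0.28, 0], [0, 0, -0.35, 0], [0, 0, -0.35, 0]]]}}

```text
time_s: 15.42
eef_pos: [0.525, -0.3304, 0.1584]
eef_rot: [0.005, 0.066, 0.998, -0.004]
wrist_force: [0.4, -1.4, 1.4]
opening: 0.301
grasp_force: 0.0
```

```bash
python3 - <<'E'
from h import *
p,d,pose=grab("t2");P=world(d,ctrl.camera_info("wrist"),pose)
hs=cv2.cvtColor(p,cv2.COLOR_RGB2HSV)
m=(hs[...,1]>110)&(hs[...,0]>105)&(hs[...,0]<130)&(P[...,1]<-.3);comps(m,pose,.046)
print("heights",np.percentile(P[m][:,2],[10,50,90]))
m=(np.abs(P[...,0]-.5215)<.06)&(np.abs(P[...,1]+.3265)<.03)&(P[...,2]>.0175)&(P[...,2]<.03);comps(m,pose,.016,80)
print(np.percentile(P[m][:,2],[10,50,90]))
plan(518.2,-56,150,11)
E
```

```text
heights [0.00562131 0.04511473 0.04600456]
px [284. 170.] n 758 rect [ 507.6 -325.8] [12.3 58.5] 81.5 mean [ 505.9 -325.1]
[0.01784345 0.0189497  0.02006966]
now [ 523.8 -329.4  155.1] psi 172.39 -> plan [0.104 0.676 0.008] roll 0.8966
```

Call:
{"api": "drive_tool", "payload": {"plan": [[[0.015, 0.1, 0, -0.035], [0.03, 0.2, 0, -0.07], [0.045, 0.3, 0, -0.1033], [0.06, 0.4, 0, -0.1033], [0.08, 0.5, 0, -0.1033], [0.09, 0.6, 0, -0.1033], [0.104, 0.676, 0, -0.1033], [0.104, 0.676, 0.008, -0.1033], [0.104, 0.676, 0.008, -0.1033], [0.104, 0.676, 0.008, -0.1033]]], "jaw": 0.45}}

```text
time_s: 16.3
eef_pos: [0.5156, -0.054, 0.1457]
eef_rot: [-0.001, -0.096, 0.995, 0.0]
wrist_force: [0.4, 0.6, -0.4]
opening: 0.553
grasp_force: 0.0
```

```bash
python3 - <<'E'
from h import *
p,d,pose=grab("st");P=world(d,ctrl.camera_info("wrist"),pose)
hs=cv2.cvtColor(p,cv2.COLOR_RGB2HSV)
m=(hs[...,1]>110)&(hs[...,0]<25)&(P[...,2]>.05)&(P[...,2]<.07);comps(m,pose,.056,100)
m=(p.max(2)<90)&(np.abs(P[...,0]-.518)<.04)&(np.abs(P[...,1]+.056)<.03)&(P[...,2]>.015);comps(m,pose,.022,80)
plan(518.2,-56,27,191)
cv2.imwrite("pics/st2.png",p[100:300,160:420,::-1])
E
```

```text
px [276. 212.] n 540 rect [517.  -55.8] [19.3 18.7] 55.2 mean [516.9 -55.9]
px [272. 196.] n 431 rect [517.7 -56. ] [20.9 32.8] 15.5 mean [514.3 -60.6]
px [280. 365.] n 24149 rect [646.4 -28.1] [180.3 299.3] 11.0 mean [674.3 -22.3]
now [515.9 -54.7 145.9] psi -169.06 -> plan [-0.005 -0.004  0.297] roll -0.0003
```

View pics/st2.png

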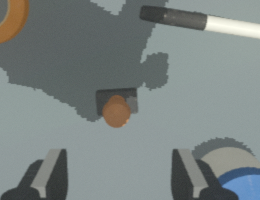

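The stamp knob is at (276,212) in the full frame, centred between the fingers, with the foot nearly square to the tool.

Call:
{"api": "drive_tool", "payload": {"plan": [[[-0.003, -0.003, 0.08, 0], [-0.003, -0.003, 0.15, 0], [-0.003, -0.003, 0.21, 0], [-0.003, -0.003, 0.25, 0], [-0.003, -0.003, 0.28, 0], [-0.003, -0.003, 0.297, 0], [-0.003, -0.003, 0.297, 0], [-0.003, -0.003, 0.297, 0]]]}}

```text
time_s: 17.02
eef_pos: [0.5179, -0.0555, 0.0278]
eef_rot: [0.0, -0.095, 0.995, -0.0]
wrist_force: [0.5, 0.1, 0.0]
opening: 0.551
grasp_force: 0.0
```

Call:
{"api": "drive_tool", "payload": {"plan": [[[0, 0, 0, 0], [0, 0, 0, 0], [0, 0, 0, 0], [0, 0, 0, 0], [0, 0, 0, 0], [0, 0, 0, 0]]], "jaw": 1}}

```text
time_s: 17.52
eef_pos: [0.5187, -0.0553, 0.0288]
eef_rot: [0.001, -0.096, 0.995, -0.001]
wrist_force: [0.0, -0.2, 6.7]
opening: 0.211
grasp_force: 58.5
```

Call:
{"api": "drive_tool", "payload": {"plan": [[[0, 0, -0.05, 0], [0, 0, -0.13, 0], [0, 0, -0.22, 0], [0, 0, -0.3, 0], [0, 0, -0.34, 0], [0, 0, -0.34, 0]]]}}

```text
time_s: 18.02
eef_pos: [0.5203, -0.0555, 0.1684]
eef_rot: [0.004, -0.096, 0.995, -0.002]
wrist_force: [1.2, -0.7, -1.7]
opening: 0.211
grasp_force: 58.9
```

```bash
python3 - <<'E'
from h import *
plan(535,250,160,177)
E
```

```text
now [520.3 -55.5 168.4] psi -169.0 -> plan [-0.182  0.743  0.019] roll 0.0778
```

Call:
{"api": "drive_tool", "payload": {"plan": [[[-0.02, 0.08, 0, 0.02], [-0.04, 0.17, 0, 0.04], [-0.06, 0.26, 0, 0.06], [-0.09, 0.36, 0, 0.0778], [-0.11, 0.46, 0, 0.0778], [-0.14, 0.56, 0.01, 0.0778], [-0.16, 0.65, 0.02, 0.0778], [-0.175, 0.72, 0.02, 0.0778], [-0.182, 0.743, 0.02, 0.0778], [-0.182, 0.743, 0.02, 0.0778], [-0.182, 0.743, 0.02, 0.0778]]]}}

```text
time_s: 18.93
eef_pos: [0.5317, 0.2505, 0.1544]
eef_rot: [-0.001, 0.026, 1.0, -0.001]
wrist_force: [-0.0, 0.1, -0.3]
opening: 0.209
grasp_force: 59.0
```

```bash
python3 - <<'E'
from h import *
plan(549.7,403,90,177)
E
```

```text
now [531.7 250.5 154.4] psi 177.04 -> plan [-0.025  0.383  0.161] roll 0.0002
```

Call:
{"api": "drive_tool", "payload": {"plan": [[[-0.005, 0.08, 0, 0], [-0.01, 0.17, 0, 0], [-0.02, 0.26, 0.02, 0], [-0.025, 0.34, 0.06, 0], [-0.025, 0.383, 0.11, 0], [-0.025, 0.383, 0.15, 0], [-0.025, 0.383, 0.161, 0], [-0.025, 0.383, 0.161, 0], [-0.025, 0.383, 0.161, 0]]]}}

```text
time_s: 19.68
eef_pos: [0.5512, 0.4015, 0.0914]
eef_rot: [-0.0, 0.027, 1.0, -0.0]
wrist_force: [0.8, 0.3, -0.4]
opening: 0.211
grasp_force: 59.0
```

```bash
python3 - <<'E'
from h import *
p,d,pose=grab("sp");plan(549.7,403,25.5,177)
E
```

```text
now [551.7 402.   92.3] psi 176.86 -> plan [0.005 0.002 0.167] roll -0.0008
```

View pics/sp.png

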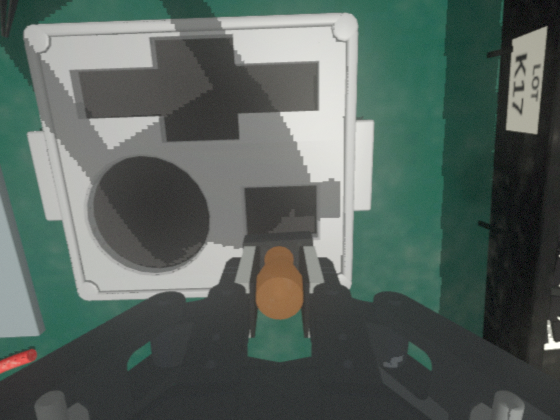

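The stamp is square above its well at (281,212). Lower it.

Call:
{"api": "drive_tool", "payload": {"plan": [[[0.005, 0.002, 0.04, 0], [0.005, 0.002, 0.08, 0], [0.005, 0.002, 0.115, 0], [0.005, 0.002, 0.14, 0], [0.005, 0.002, 0.155, 0], [0.005, 0.002, 0.163, 0], [0.005, 0.002, 0.168, 0], [0.005, 0.002, 0.168, 0], [0.005, 0.002, 0.168, 0]]]}}

```text
time_s: 20.48
eef_pos: [0.5494, 0.4044, 0.0249]
eef_rot: [0.001, 0.026, 1.0, 0.0]
wrist_force: [0.3, -1.1, 2.1]
opening: 0.21
grasp_force: 59.3
```

Call:
{"api": "drive_tool", "payload": {"plan": [[[0, 0, 0.001, 0], [0, 0, 0.0025, 0], [0, 0, 0.0025, 0]]]}}

```text
time_s: 20.73
eef_pos: [0.5497, 0.4044, 0.0249]
eef_rot: [0.001, 0.026, 1.0, 0.0]
wrist_force: [-0.8, -3.1, 8.1]
opening: 0.213
grasp_force: 59.9
```

Contact. Release (partly), retreat, go to the marker.

Call:
{"api": "drive_tool", "payload": {"plan": [[[0, 0, 0, 0], [0, 0, 0, 0], [0, 0, 0, 0], [0, 0, 0, 0]]], "jaw": 0.5}}

```text
time_s: 21.07
eef_pos: [0.5483, 0.4042, 0.0226]
eef_rot: [-0.0, 0.026, 1.0, -0.0]
wrist_force: [0.6, 0.6, 0.4]
opening: 0.495
grasp_force: 0.0
```

Call:
{"api": "drive_tool", "payload": {"plan": [[[0, 0, -0.03, 0], [0, 0, -0.09, 0], [0, 0, -0.18, 0], [0, 0, -0.28, 0], [0, 0, -0.33, 0], [0, 0, -0.33, 0]]]}}

```text
time_s: 21.57
eef_pos: [0.5521, 0.4062, 0.1634]
eef_rot: [0.005, 0.026, 1.0, 0.003]
wrist_force: [0.5, 0.7, 1.2]
opening: 0.497
grasp_force: 0.0
```

```bash
python3 - <<'E'
from h import *
p,d,pose=grab("s2");P=world(d,ctrl.camera_info("wrist"),pose)
hs=cv2.cvtColor(p,cv2.COLOR_RGB2HSV)
m=(hs[...,1]>110)&(hs[...,0]<25)&(P[...,2]>.045)&(P[...,2]<.07);comps(m,pose,.052,100);print(np.median(P[m][:,2]))
plan(442.6,60,150,91.5)
E
```

```text
px [272. 193.] n 176 rect [545.3 402.4] [13.9 13.5] 86.9 mean [545. 402.]
0.054323851362222585
now [550.7 405.4 160. ] psi 176.98 -> plan [ 0.225 -0.877  0.02 ] roll 0.4749
```

Call:
{"api": "drive_tool", "payload": {"plan": [[[0.02, -0.08, 0, 0.0397], [0.04, -0.17, 0, 0.079], [0.06, -0.26, 0, 0.119], [0.08, -0.35, 0, 0.159], [0.11, -0.44, 0, 0.199], [0.13, -0.53, 0, 0.238], [0.15, -0.62, 0, 0.278], [0.18, -0.71, 0, 0.317], [0.2, -0.8, 0, 0.357], [0.22, -0.86, 0, 0.397], [0.225, -0.877, 0, 0.436], [0.225, -0.877, 0.02, 0.4749]]], "jaw": 0.65}}

```text
time_s: 22.62
eef_pos: [0.4396, 0.0567, 0.1472]
eef_rot: [0.0, 0.701, 0.713, -0.0]
wrist_force: [0.6, 0.5, -0.1]
opening: 0.354
grasp_force: 0.0
```

```bash
python3 - <<'E'
from h import *
plan(442.6,18,150,91.5)
E
```

```text
now [439.6  56.7 147.2] psi 90.97 -> plan [-0.097  0.006 -0.007] roll -0.003
```

Call:
{"api": "drive_tool", "payload": {"plan": [[[-0.05, 0.006, -0.007, -0.003], [-0.097, 0.006, -0.007, -0.003], [-0.097, 0.006, -0.007, -0.003], [-0.097, 0.006, -0.007, -0.003], [-0.097, 0.006, -0.007, -0.003]]]}}

```text
time_s: 23.03
eef_pos: [0.4428, 0.0204, 0.1491]
eef_rot: [-0.001, 0.695, 0.719, -0.0]
wrist_force: [0.7, -0.2, 0.4]
opening: 0.347
grasp_force: 0.0
```

```bash
python3 - <<'E'
from h import *
p,d,pose=grab("mk");P=world(d,ctrl.camera_info("wrist"),pose)
m=(P[...,2]>.0145)&(P[...,2]<.03)&(np.abs(P[...,0]-.4426)<.03)&(np.abs(P[...,1]-.018)<.1);comps(m,pose,.0145,80)
plan(442.6,18,11,91.5)
cv2.imwrite("pics/mk2.png",p[60:360,130:430,::-1])
E
```

```text
px [279. 196.] n 2132 rect [442.5  15.7] [ 12.3 136.9] 2.3 mean [442.6  18.8]
now [442.9  20.6 149.2] psi 92.04 -> plan [-0.007 -0.001  0.345] roll 0.003
```

View pics/mk2.png

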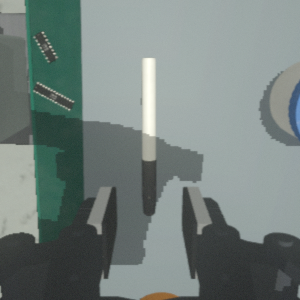

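Marker lies centred between the fingers (crop column 149), centre at (442.5, 16) mm.

Call:
{"api": "drive_tool", "payload": {"plan": [[[-0.01, 0, 0.1, 0], [-0.01, 0, 0.18, 0], [-0.01, 0, 0.25, 0], [-0.01, 0, 0.3, 0], [-0.01, 0, 0.33, 0], [-0.01, 0, 0.347, 0], [-0.01, 0, 0.347, 0], [-0.01, 0, 0.347, 0]]]}}

```text
time_s: 23.75
eef_pos: [0.4437, 0.0164, 0.011]
eef_rot: [-0.0, 0.694, 0.72, -0.0]
wrist_force: [0.1, -0.5, 0.2]
opening: 0.349
grasp_force: 0.0
```

Call:
{"api": "drive_tool", "payload": {"plan": [[[0, 0, 0, 0], [0, 0, 0, 0], [0, 0, 0, 0], [0, 0, 0, 0], [0, 0, 0, 0], [0, 0, 0, 0]]], "jaw": 1}}

```text
time_s: 24.25
eef_pos: [0.4448, 0.0158, 0.0122]
eef_rot: [0.001, 0.694, 0.719, 0.001]
wrist_force: [-1.6, 1.5, 7.6]
opening: 0.125
grasp_force: 59.5
```

Call:
{"api": "drive_tool", "payload": {"plan": [[[0, 0, -0.05, 0], [0, 0, -0.13, 0], [0, 0, -0.22, 0], [0, 0, -0.26, 0], [0, 0, -0.26, 0], [0, 0, -0.26, 0]]]}}

```text
time_s: 24.75
eef_pos: [0.4446, 0.0157, 0.1161]
eef_rot: [0.002, 0.694, 0.72, 0.001]
wrist_force: [-0.3, 1.7, -0.3]
opening: 0.125
grasp_force: 58.7
```

```bash
python3 - <<'E'
from h import *
plan(468,354.4,100,89)
E
```

```text
now [444.6  15.7 116.1] psi 92.03 -> plan [0.844 0.088 0.04 ] roll 0.0168
```

Call:
{"api": "drive_tool", "payload": {"plan": [[[0.07, 0.01, 0, 0.0168], [0.15, 0.02, 0, 0.0168], [0.24, 0.03, 0, 0.0168], [0.33, 0.04, 0, 0.0168], [0.42, 0.05, 0, 0.0168], [0.51, 0.06, 0, 0.0168], [0.6, 0.07, 0, 0.0168], [0.69, 0.08, 0, 0.0168], [0.78, 0.088, 0, 0.0168], [0.83, 0.088, 0.02, 0.0168], [0.844, 0.088, 0.04, 0.0168], [0.844, 0.088, 0.04, 0.0168]]]}}

```text
time_s: 25.75
eef_pos: [0.4642, 0.3546, 0.095]
eef_rot: [-0.001, 0.712, 0.702, -0.003]
wrist_force: [-0.4, -0.3, -0.6]
opening: 0.127
grasp_force: 58.7
```

Call:
{"api": "drive_tool", "payload": {"plan": [[[0, 0, 0, 0], [0, 0, 0, 0]]]}}

```text
time_s: 25.92
eef_pos: [0.4665, 0.353, 0.098]
eef_rot: [-0.0, 0.714, 0.701, -0.001]
wrist_force: [0.1, 0.1, -0.8]
opening: 0.13
grasp_force: 58.7
```

```bash
python3 - <<'E'
from h import *
p,d,pose=grab("mp");plan(468,354.4,9,89)
P=world(d,ctrl.camera_info("wrist"),pose)
K=pose
cv2.imwrite("pics/mp2.png",p[:,:,::-1])
E
```

```text
now [467.  353.1  98.6] psi 88.92 -> plan [0.004 0.003 0.224] roll -0.0005
```

View pics/mp2.png

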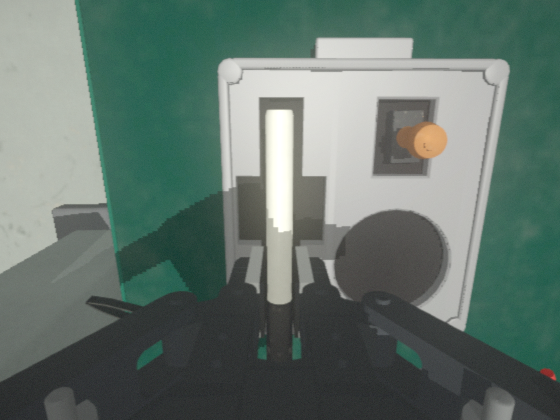

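The stamp stands in its well at (408,135), and the marker is parallel to its slot at (281,165). I've now viewed 15 pictures, one over the limit of 14, so I'll check only by numbers from here.

Call:
{"api": "drive_tool", "payload": {"plan": [[[0.004, 0.003, 0.04, 0], [0.004, 0.003, 0.09, 0], [0.004, 0.003, 0.14, 0], [0.004, 0.003, 0.18, 0], [0.004, 0.003, 0.2, 0], [0.004, 0.003, 0.215, 0], [0.004, 0.003, 0.223, 0], [0.004, 0.003, 0.223, 0], [0.004, 0.003, 0.223, 0]]]}}

```text
time_s: 26.72
eef_pos: [0.4688, 0.3563, 0.0106]
eef_rot: [0.0, 0.713, 0.701, 0.001]
wrist_force: [-0.3, 0.3, -1.6]
opening: 0.124
grasp_force: 58.7
```

Call:
{"api": "drive_tool", "payload": {"plan": [[[0, 0, 0.001, 0], [0, 0, 0.0025, 0], [0, 0, 0.0025, 0]]]}}

```text
time_s: 26.97
eef_pos: [0.4684, 0.3563, 0.0092]
eef_rot: [0.0, 0.713, 0.701, 0.0]
wrist_force: [0.3, -0.7, 0.2]
opening: 0.129
grasp_force: 58.7
```

Call:
{"api": "drive_tool", "payload": {"plan": [[[0, 0, 0.001, 0], [0, 0, 0.0025, 0], [0, 0, 0.0025, 0]]]}}

```text
time_s: 27.22
eef_pos: [0.4683, 0.3563, 0.0082]
eef_rot: [0.0, 0.713, 0.701, 0.0]
wrist_force: [-0.4, -0.7, 4.1]
opening: 0.129
grasp_force: 59.2
```

Call:
{"api": "drive_tool", "payload": {"plan": [[[0, 0, 0, 0], [0, 0, 0, 0], [0, 0, 0, 0], [0, 0, 0, 0]]], "jaw": 0.72}}

```text
time_s: 27.55
eef_pos: [0.468, 0.3561, 0.0075]
eef_rot: [-0.0, 0.713, 0.701, -0.0]
wrist_force: [0.3, 0.1, -0.4]
opening: 0.278
grasp_force: 0.0
```

Call:
{"api": "drive_tool", "payload": {"plan": [[[0, 0, -0.03, 0], [0, 0, -0.09, 0], [0, 0, -0.18, 0], [0, 0, -0.28, 0], [0, 0, -0.34, 0], [0, 0, -0.34, 0]]]}}

```text
time_s: 28.05
eef_pos: [0.472, 0.3582, 0.1517]
eef_rot: [0.002, 0.713, 0.701, 0.006]
wrist_force: [0.3, 0.6, 0.8]
opening: 0.28
grasp_force: 0.0
```

```bash
python3 - <<'E'
from h import *
p,d,pose=grab("m2");P=world(d,ctrl.camera_info("wrist"),pose)
m=(P[...,2]>.0145)&(P[...,2]<.03)&(np.abs(P[...,0]-.468)<.02)&(np.abs(P[...,1]-.354)<.085)&(np.abs(P[...,1]-.354)<.085);comps(m,pose,.0105,80)
print(np.percentile(P[m][:,2],[10,50,90]))
plan(570,60,150,180)
E
```

```text
px [273. 195.] n 1437 rect [468.2 356.3] [137.3  10.6] 89.0 mean [468.6 357. ]
[0.01463082 0.01542909 0.0167848 ]
now [470.5 357.4 148.5] psi 89.01 -> plan [-0.739  0.261 -0.005] roll -0.5055
```

Call:
{"api": "drive_tool", "payload": {"plan": [[[-0.09, 0.03, -0.005, 0], [-0.18, 0.06, -0.005, 0], [-0.27, 0.09, -0.005, 0], [-0.36, 0.12, -0.005, 0], [-0.45, 0.15, -0.005, 0], [-0.54, 0.19, -0.005, 0], [-0.63, 0.22, -0.005, 0], [-0.71, 0.25, -0.005, 0], [-0.748, 0.261, -0.005, 0], [-0.748, 0.261, -0.005, 0], [-0.748, 0.261, -0.005, 0]]], "jaw": 0}}

```text
time_s: 29.02
eef_pos: [0.5665, 0.0544, 0.1446]
eef_rot: [-0.001, 0.714, 0.7, -0.001]
wrist_force: [-0.6, 0.8, -0.7]
opening: 0.998
grasp_force: 0.0
```

```bash
python3 - <<'E'
from h import *
p,d,pose=grab("jar");P=world(d,ctrl.camera_info("wrist"),pose)
m=(P[...,2]>.063)&(P[...,2]<.08)&(np.hypot(P[...,0]-.57,P[...,1]-.057)<.045);comps(m,pose,.068,80)
k=np.argwhere(m)[:,::-1];c,r=cv2.minEnclosingCircle(ray(k,pose,.068).astype(np.float32));print(c,r,np.median(P[m][:,2]))
plan(c[0],c[1],33,89)
E
```

```text
px [290. 210.] n 7457 rect [573.5  57. ] [66.8 67.1] 89.0 mean [573.6  58. ]
(573.434326171875, 57.11920928955078) 33.88467788696289 0.06753054915047706
now [566.3  55.4 144.7] psi 88.95 -> plan [0.004 0.018 0.279] roll -0.0003
```

Call:
{"api": "drive_tool", "payload": {"plan": [[[0.003, 0.01, 0.06, 0], [0.003, 0.01, 0.1, 0], [0.003, 0.01, 0.1, 0], [0.003, 0.01, 0.1, 0]]]}}

```text
time_s: 29.4
eef_pos: [0.5698, 0.0578, 0.1046]
eef_rot: [-0.001, 0.713, 0.702, -0.001]
wrist_force: [-0.0, -0.4, 0.4]
opening: 0.999
grasp_force: 0.0
```

```bash
python3 - <<'E'
from h import *
p,d,pose=grab("jar2");P=world(d,ctrl.camera_info("wrist"),pose)
m=(P[...,2]>.063)&(P[...,2]<.08)&(np.hypot(P[...,0]-.57,P[...,1]-.057)<.045);comps(m,pose,.068,80)
k=np.argwhere(m)[:,::-1];c,r=cv2.minEnclosingCircle(ray(k,pose,.068).astype(np.float32));print(c,r)
plan(c[0],c[1],33,89)
E
```

```text
px [286. 235.] n 10493 rect [573.6  57.3] [67.1 66.9] 89.2 mean [573.5  58.3]
(573.3102416992188, 57.22926330566406) 33.966461181640625
now [570.8  57.5 105.8] psi 89.1 -> plan [-0.001  0.006  0.182] roll 0.0005
```

Call:
{"api": "drive_tool", "payload": {"plan": [[[0, 0.005, 0.02, 0], [0, 0.005, 0.05, 0], [0, 0.005, 0.09, 0], [0, 0.005, 0.13, 0], [0, 0.005, 0.16, 0], [0, 0.005, 0.177, 0], [0, 0.005, 0.182, 0], [0, 0.005, 0.182, 0]]]}}

```text
time_s: 30.12
eef_pos: [0.5731, 0.0562, 0.0324]
eef_rot: [-0.0, 0.713, 0.701, -0.0]
wrist_force: [0.1, 1.2, -0.3]
opening: 0.995
grasp_force: 0.0
```

Call:
{"api": "drive_tool", "payload": {"plan": [[[0, 0, 0, 0], [0, 0, 0, 0], [0, 0, 0, 0], [0, 0, 0, 0], [0, 0, 0, 0], [0, 0, 0, 0]]], "jaw": 1}}

```text
time_s: 30.62
eef_pos: [0.5745, 0.0562, 0.0343]
eef_rot: [0.001, 0.713, 0.701, 0.001]
wrist_force: [0.2, 0.4, 6.5]
opening: 0.761
grasp_force: 67.0
```

Call:
{"api": "drive_tool", "payload": {"plan": [[[0, 0, -0.05, 0], [0, 0, -0.13, 0], [0, 0, -0.22, 0], [0, 0, -0.26, 0], [0, 0, -0.26, 0], [0, 0, -0.26, 0]]]}}

```text
time_s: 31.12
eef_pos: [0.5739, 0.0562, 0.1379]
eef_rot: [0.001, 0.713, 0.701, 0.001]
wrist_force: [-0.7, -0.6, -1.6]
opening: 0.766
grasp_force: 67.1
```

```bash
python3 - <<'E'
from h import *
plan(548.3,312,110,89)
E
```

```text
now [573.9  56.2 137.9] psi 89.01 -> plan [ 0.638 -0.075  0.069] roll 0.0
```

Call:
{"api": "drive_tool", "payload": {"plan": [[[0.06, -0.01, 0, 0], [0.14, -0.02, 0, 0], [0.23, -0.03, 0, 0], [0.32, -0.04, 0, 0], [0.41, -0.05, 0, 0], [0.5, -0.06, 0, 0], [0.58, -0.07, 0, 0], [0.625, -0.075, 0.02, 0], [0.636, -0.075, 0.05, 0], [0.636, -0.075, 0.069, 0], [0.636, -0.075, 0.069, 0], [0.636, -0.075, 0.069, 0]]]}}

```text
time_s: 32.12
eef_pos: [0.5468, 0.3094, 0.1072]
eef_rot: [-0.001, 0.714, 0.701, -0.002]
wrist_force: [-0.5, -0.1, -1.9]
opening: 0.756
grasp_force: 67.0
```

```bash
python3 - <<'E'
from h import *
plan(548.3,311.2,31,89)
E
```

```text
now [546.8 309.4 107.2] psi 88.94 -> plan [0.005 0.004 0.191] roll -0.0003
```

Call:
{"api": "drive_tool", "payload": {"plan": [[[0.003, 0.002, 0.03, 0], [0.003, 0.002, 0.07, 0], [0.003, 0.002, 0.11, 0], [0.003, 0.002, 0.14, 0], [0.003, 0.002, 0.165, 0], [0.003, 0.002, 0.18, 0], [0.003, 0.002, 0.19, 0], [0.003, 0.002, 0.191, 0], [0.003, 0.002, 0.191, 0]]]}}

```text
time_s: 32.87
eef_pos: [0.5489, 0.3124, 0.0332]
eef_rot: [0.0, 0.713, 0.701, 0.0]
wrist_force: [-0.2, -0.4, -1.1]
opening: 0.763
grasp_force: 67.1
```

Call:
{"api": "drive_tool", "payload": {"plan": [[[0, 0, 0.001, 0], [0, 0, 0.002, 0], [0, 0, 0.002, 0]]]}}

```text
time_s: 33.12
eef_pos: [0.5489, 0.3125, 0.0327]
eef_rot: [0.0, 0.713, 0.701, 0.0]
wrist_force: [0.3, 0.8, -1.6]
opening: 0.762
grasp_force: 67.1
```

Floor expected at TCP about 30.3 mm; 2.4 mm more.

Call:
{"api": "drive_tool", "payload": {"plan": [[[0, 0, 0.002, 0], [0, 0, 0.004, 0], [0, 0, 0.006, 0], [0, 0, 0.006, 0], [0, 0, 0.006, 0]]]}}

```text
time_s: 33.53
eef_pos: [0.5487, 0.3125, 0.0303]
eef_rot: [0.0, 0.713, 0.701, 0.0]
wrist_force: [-2.7, -0.5, 5.6]
opening: 0.765
grasp_force: 67.6
```

Call:
{"api": "drive_tool", "payload": {"plan": [[[0, 0, 0, 0], [0, 0, 0, 0], [0, 0, 0, 0], [0, 0, 0, 0], [0, 0, 0, 0]]], "jaw": 0}}

```text
time_s: 33.95
eef_pos: [0.5485, 0.3122, 0.0295]
eef_rot: [-0.0, 0.713, 0.701, -0.0]
wrist_force: [0.0, 0.4, 0.2]
opening: 0.999
grasp_force: 0.0
```

Call:
{"api": "drive_tool", "payload": {"plan": [[[0, 0, -0.03, 0], [0, 0, -0.09, 0], [0, 0, -0.18, 0], [0, 0, -0.28, 0], [0, 0, -0.38, 0], [0, 0, -0.48, 0], [0, 0, -0.48, 0], [0, 0, -0.48, 0]]]}}

```text
time_s: 34.62
eef_pos: [0.5506, 0.3131, 0.2267]
eef_rot: [0.002, 0.713, 0.701, 0.004]
wrist_force: [0.5, -0.1, -1.5]
opening: 1.001
grasp_force: 0.0
```

```bash
python3 - <<'E'
from h import *
p,d,pose=grab("end1");P=world(d,ctrl.camera_info("wrist"),pose)
C=lambda x,y,r:np.hypot(P[...,0]-x,P[...,1]-y)<r
m=(P[...,2]>.057)&(P[...,2]<.08)&C(.548,.312,.05);print("jar");comps(m,pose,.064,80);print(np.percentile(P[m][:,2],[5,50,95]))
m=(P[...,2]>.046)&(P[...,2]<.07)&C(.5496,.403,.03);print("stamp");comps(m,pose,.056,40);print(np.percentile(P[m][:,2],[5,50,95]))
m=(P[...,2]>.0145)&(P[...,2]<.03)&(abs(P[...,0]-.468)<.02)&(abs(P[...,1]-.354)<.085);print("marker");comps(m,pose,.0105,80)
pt,dt=ctrl.camera("top");P=world(dt,ctrl.camera_info("top"))
hs=cv2.cvtColor(pt,cv2.COLOR_RGB2HSV)
m=(P[...,2]>.035)&(P[...,2]<.06)&C(.511,-.404,.05);print("reel",rect(P,m),np.percentile(P[m][:,2],[5,50,95]))
m=(P[...,2]>.055)&(P[...,2]<.08)&C(.549,.312,.05);print("jar top",rect(P,m))
z=np.load("pics/top0.npz");h0=cv2.cvtColor(z["p"],cv2.COLOR_RGB2HSV)
for n,(u0,u1,v0,v1),f in [("tape",(274,303,222,252),lambda h:(h[...,0]<28)&(h[...,0]>12)&(h[...,1]>150)),("cut",(165,205,155,180),lambda h:((h[...,0]<8)|(h[...,0]>172))&(h[...,1]>150))]:
    print(n,[np.argwhere(f(h[v0:v1,u0:u1])).mean(0).round(2) for h in (h0,hs)])
print(ctrl.get_obs()["time_s"])
E
```

```text
jar
px [276. 188.] n 4086 rect [549.  313.9] [67.  66.8] 88.9 mean [549.1 314. ]
[0.0622864  0.0634942  0.06466281]
stamp
px [276.  87.] n 427 rect [550.7 403.4] [19.1 19.3] 89.0 mean [550.4 403.4]
[0.04765435 0.05427437 0.05681688]
marker
px [197. 138.] n 1026 rect [468.3 356.7] [136.   10.9] 88.7 mean [467.8 356.7]
reel ([513.4, -402.0], [54.5, 52.2], 84.2, 235) [0.03816695 0.04642846 0.05377647]
jar top ([547.9, 310.5], [68.2, 62.0], 16.8, 378)
tape [array([13.64, 12.83]), array([13.64, 12.83])]
cut [array([13.56, 15.7 ]), array([13.6 , 15.74])]
34.7167
```

```bash
python3 -c "
from bench import ctrl
print(ctrl.hand_in())"
```

```text
the job is handed in; nothing more can be done
None
```

All five things are in their wells, by the wrist and top camera measurements; the tape and side cutters did not move, and the job was handed in at about 35 s with no verdict returned, though I viewed 15 pictures, one over the limit of 14.

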